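Set a telescoping probe to its gauge and lock it

TASK

Set the probe on the small stand to the right height with the setting gauge: lay the gauge's steel blade flat on the stand's plate under the probe tip, twist the probe's winged head counterclockwise to unlock it, slide it down until the tip gently touches the blade, and twist it back clockwise until it is locked tight. Then draw the gauge out, leaving the probe where it was set, and lay it flat on the desk off the stand; leave the dropper bottle, the eyepiece and the slide box where they are.

Things in the scene. Friction and masses are not known exactly. Their poses are not given: they have to be found in the camera images.
- stand: Fixed probe stand; origin on the desk below the upright probe's axis. Grey plate 14 mm thick: x -45 to 75, y -45 to 45 mm, and a tongue (x -30 to 30) on to y = -125, over which the gauge goes in along +y. Behind, a 24 x 44 mm column (x = 60, 164 high) and an arm hold a sleeve of radius 17.5 mm (z 100 to 160) on the axis; the telescoping probe runs through it. Yaw up to 0.3 rad.
- probe_tip (a point): Centre of the flat underside of the probe's tip, on the stand's axis. It is 80 mm minus the extension above the plate's top. x axis along the wing, z up.
- wing (a point): Centre of the top of the winged head, on the axis, 194 mm above the tip. The wing is an upright black blade 46 mm long (this point's x), 12 mm thick (y), 40 mm high, above a disc of radius 11 mm; pinch it from above across its thickness. It turns and slides with the tube.
- extension (a joint): How far the telescoping tube is pushed down out of the sleeve (m): 0 = tip 80 mm above the plate; resting on the 12 mm blade 0.068; stop at 0.0785. Starts locked at 0.012 to 0.040. Unlocked it slides with about 5 N of friction and stays where it is left (does not fall); fully locked it holds some 25 N.
- twist (a joint): Turn of the tube about its axis (rad), counterclockwise from above: 0 = locked stop (wing along the stand's x), 1.3 = unlocked stop. A cam grips from about 0.8 down, ever more firmly towards 0; above 0.9 the tube is free. Turning takes 0.05 to 0.3 N m. Starts at 0 to 0.12; below 0.3 counts as locked. It stays where it is left.
- gauge: Loose setting gauge, 150 mm long, about 0.26 kg. Origin under its middle, x along it towards the blade end, z up. Steel blade: x -15 to 75 mm, 26 wide, 12 thick. Black upright plastic handle: x -75 to -15 mm, 20 wide, 34 high, underside flush with the blade's. Starts flat on the desk right of the stand, blade pointing roughly to the left (+y).
- gauge_handle (a point): Centre of the top of the gauge's handle, 34 mm above its underside, 45 mm behind (x = -45) the gauge's origin; axes as the gauge. Pinch it from above across its 20 mm width.
- dropper_bottle: Bystander: small brown bottle with a black dropper, 29 mm wide, 102 mm high, origin under its centre.
- eyepiece: Bystander: black microscope eyepiece, 39 mm wide, 46 mm high, origin under its centre.
- slide_box: Bystander: flat green box with a lid, 73 x 105 x 34 mm, origin under its centre.

How it is judged:
By the outcome, as a careful person would: the job done as asked, in the order asked, and still so for the second after the job is handed in, with the robot touching nothing.
It also fails if it takes over 72 s, if anything falls off the work surface, if the arm or the gripper's body presses on something with over 40 N, if the wrist force passes 120 N, or if a joint passes its speed limit or range.

ROBOT

A 7-joint arm with a two-finger parallel gripper is mounted at the origin on a cart in front of the work surface, level with it; the furniture and walls round the work are solid. World frame = base frame: x ahead of the robot, y to its left, z up, the work surface at z = 0. Lengths are in m, angles in rad, forces in N, time in s.
With the tool pointing down it reaches from about 0.35 to 0.9 m from the base axis. Payload 19.9 kg.
Tool frame: the origin (TCP) lies on the centre line of the jaws, within the pads' length; the fingertips stand 11 mm ahead of it and the grasp point (between the pads) lies 8 mm behind it; z points along the fingers, y is the line along which they close (so a half turn about z gives the same grasp; the last joint's range is limited). The gripper opens to 85 mm and grips with 20 to 120 N. Pads are 22 mm wide; open, the fingers measure 114 mm over their backs; the gripper's body (76 mm by 85 mm) begins 54 mm behind the grasp point. The pads swing forward as they close: fully open they stand 13 mm farther back than shut.
Start: joints at [-1.381, 0.417, -0.01, 1.614, 0.005, 1.111, -0.053], TCP at [0.144, 0.608, 0.242] pointing down, gripper open.
Joint ranges: [-2.81, 2.81], [-0.39, 2.02], [-1.27, 1.25], [0.06, 2.57], [-1.19, 4.33], [0.19, 2], [-2.82, 2.82]. Speed limits (rad/s): [1.89, 1.89, 2.39, 2.39, 3.01, 3.01, 3.01].

INTERFACE

Orientations are given as a unit quaternion [w, x, y, z].
In Python, from plant import bot gives the robot as it stands.
- The arm moves only by the shell command python3 -m creep 'ROWS'. ROWS is JSON, a list of rows, each an object with "claw": the closure, from 0 (fully open) to 1 (shut); "slide": the shift along the tool's x, y, z as a fraction of full scale, a list of three; "twist": the turn, a rotation vector about the tool's x, y, z as a fraction of full scale, a list of three. In form: [{"claw": claw, "slide": [tx, ty, tz], "twist": [rx, ry, rz]}, ...]. A call has 1 to 20 rows; each row is the pose to reach, as a shift and turn from the pose commanded when the call began, along the tool's axes at that moment, turning the shorter way round; what a row does not reach only later rows make up. Full scale, the value 1, is 0.25 m for a shift and 360 degrees for a turn. A row lasts 1/12 s, in which the tool goes at most 41.7 mm and 7.16 degrees, less where a joint would pass 70% of its speed; a pose out of reach is approached as far as the arm can. A call with a number of a shift or a turn outside -1 to 1 is refused whole. A call with a gripper value outside its range is refused whole. The fingers move at their own pace and stop on an object; the grip force is fixed at half the most. Time passes only in rows, so rows that repeat a pose let the fingers close. It gives the time, the measured TCP pose, the force, the opening and the grip force at its end, in the units of the state.
- bot.observe(): the state, without advancing time (a new reading comes with each control period).
- bot.grab_frame(name): name is "scene" or "side" or "wrist"; returns a dict with "frame" (480x640x3 uint8, red, green, blue), "fx", "fy", "cx", "cy" (pixels), "view" (4x4, takes a point from world to camera coordinates). Camera axes: x right, y up, looking along -z (the intrinsics and any distortion apply to the point x, -y, -z); pixel columns grow to the right and rows downward; lengths in m; the calibration is good to about 2 mm. The wrist camera is an equidistant fisheye: a pixel r from the principal point sees the ray r / f radians off the axis. A picture is of the moment at which its call begins. There is no depth.
- bot.finish_job(): hands the job in; it is judged then, once.
The state is a dict: "time": time; "joint_positions": joint angles; "joint_vel": joint speeds; "effort": joint torques, N m; "ee_pos": TCP position; "orientation": TCP orientation; "force": force on the tool from outside, world axes, zero at the start; "wrist_torque": the same for the moment, N m; "grip_width": finger opening in m; "grasp_force": force on a finger pad.
Only numpy, scipy, OpenCV 4.12 (cv2) and the standard library are available. Lean on these libraries where they do the work, as an engineer would, in place of code of your own. Each camera call takes 0.05 s, during which the arm holds its last target. There are 200 camera calls.

## Working session

There is one attempt and no reset: what is moved stays moved. The work goes in short steps, Python scripts to look and compute and a shell command to move; the robot and the scene stay as the last step left them, time stands still between calls to the robot, and variables do not carry over. Pictures are saved under pics/ and viewed, at most 10 in all, crops included, and the job is handed in when it is done.

```bash
mkdir -p pics; ls; python3 - <<'E'
from plant import bot
import cv2,json
import numpy as np
print({k:np.round(v,3).tolist() for k,v in bot.observe().items()})
for n in ["scene","side"]:
    f=bot.grab_frame(n); cv2.imwrite(f"pics/{n}0.png",f["frame"][:,:,::-1])
    print(n,f["fx"],f["fy"],f["cx"],f["cy"],np.round(f["view"],3).tolist(),[k for k in f])
E
```

```text
pics
{'time': 0.0, 'joint_positions': [-1.38, 0.418, -0.01, 1.614, 0.005, 1.111, -0.053], 'joint_vel': [-0.001, 0.001, 0.0, 0.001, -0.001, 0.002, 0.0], 'effort': [0.0, -86.447, 0.679, -43.489, 0.019, 0.008, -0.0], 'ee_pos': [0.144, 0.608, 0.242], 'orientation': [-0.0, 0.116, 0.993, -0.001], 'force': [-0.387, 0.747, -0.382], 'wrist_torque': [0.009, -0.023, 0.022], 'grasp_force': 0.0, 'grip_width': 0.085}
scene 433.523286401356 433.523286401356 318.1765382165575 244.03925449047594 [[0.559, -0.829, 0.001, -0.381], [0.543, 0.366, 0.756, -0.372], [-0.627, -0.422, 0.655, -0.76], [0.0, 0.0, 0.0, 1.0]] ['frame', 'fx', 'fy', 'cx', 'cy', 'view']
side 472.8379761034393 472.8379761034393 321.9588499828249 232.9946354265596 [[-0.992, -0.129, 0.012, 0.443], [0.082, -0.549, 0.832, -0.278], [-0.1, 0.826, 0.555, -1.164], [0.0, 0.0, 0.0, 1.0]] ['frame', 'fx', 'fy', 'cx', 'cy', 'view']
```

View pics/scene0.png

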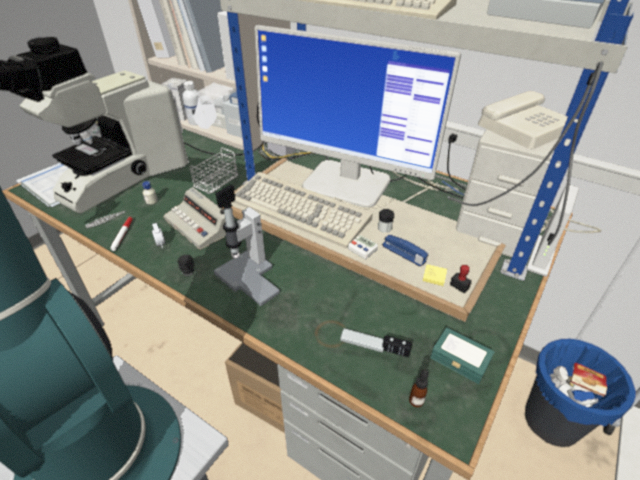

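View pics/side0.png

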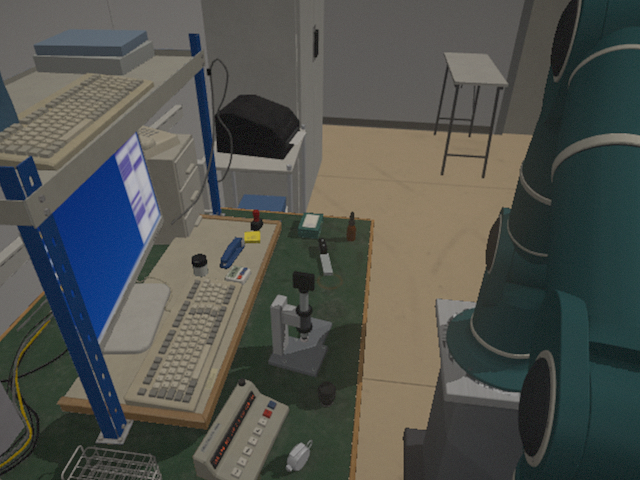

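The scene view shows the stand with its plate around (248,278), the wing at about (227,195) and the gauge from (343,337) to (411,345). The bottle is at (419,385), the slide box at (462,353) and the eyepiece at (186,264). In the side view the wing is at (303,281) and the gauge at (325,255).

```bash
cat > h.py <<'E'
import numpy as np, cv2
def ray(f,u,v):
    V=np.array(f["view"]);R=V[:3,:3];t=V[:3,3]
    d=np.array([(u-f["cx"])/f["fx"],-(v-f["cy"])/f["fy"],-1.])
    return -R.T@t, R.T@d/np.linalg.norm(d)
def fray(f,u,v):
    V=np.array(f["view"]);R=V[:3,:3];t=V[:3,3]
    a=np.array([(u-f["cx"])/f["fx"],(v-f["cy"])/f["fy"]]);r=np.linalg.norm(a)
    s=np.sin(r)/max(r,1e-9)
    return -R.T@t, R.T@np.array([a[0]*s,-a[1]*s,-np.cos(r)])
def plane(o,d,z): return o+d*(z-o[2])/d[2]
def tri(*rs):
    A=sum(np.eye(3)-np.outer(d,d) for o,d in rs); b=sum((np.eye(3)-np.outer(d,d))@o for o,d in rs)
    p=np.linalg.solve(A,b); return p,[np.linalg.norm((np.eye(3)-np.outer(d,d))@(p-o)) for o,d in rs]
def proj(f,p):
    V=np.array(f["view"]);c=V[:3,:3]@p+V[:3,3]
    return f["cx"]+f["fx"]*c[0]/-c[2], f["cy"]-f["fy"]*c[1]/-c[2]
def crop(img,x,y,w,h,k): return cv2.resize(img[y:y+h,x:x+w],None,fx=k,fy=k,interpolation=cv2.INTER_CUBIC)
E
python3 - <<'E'
from h import *
s=cv2.imread("pics/scene0.png");d=cv2.imread("pics/side0.png")
a=crop(s,200,175,100,130,4);b=crop(d,255,262,100,130,4)
cv2.imwrite("pics/c1.png",np.hstack([a,b]))
a=crop(s,330,315,170,100,4);b=crop(d,290,205,85,75,4)
b=cv2.copyMakeBorder(b[:, :120*1],0,100,0,0,cv2.BORDER_CONSTANT) if 0 else b
cv2.imwrite("pics/c2.png",a)
E
```

```text
(no output)
```

View pics/c1.png

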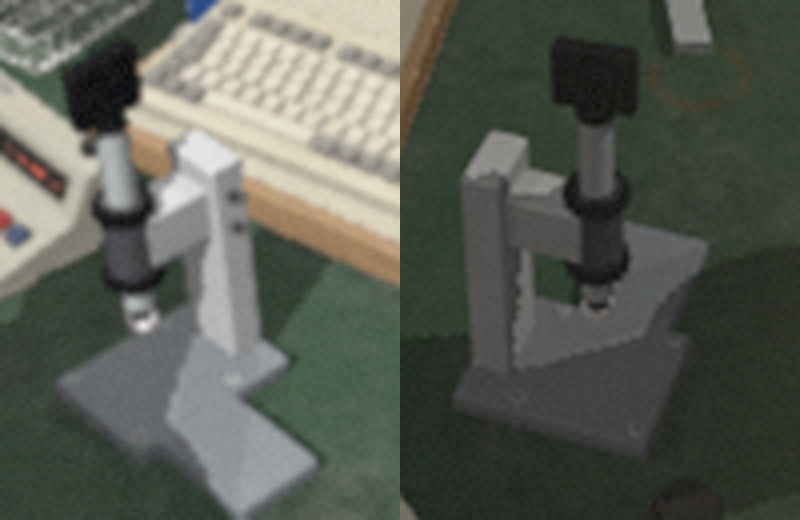

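The crop shows the wing top at scene (225,189) and side (304,272), the tip at scene (236,257) and side (304,340), and the tongue corners at scene (280,290) and (260,304).

```bash
python3 - <<'E'
from h import *
from plant import bot
fs=bot.grab_frame("scene");fd=bot.grab_frame("side");fw=bot.grab_frame("wrist")
cv2.imwrite("pics/w0.png",fw["frame"][:,:,::-1])
print(fw["fx"],fw["cx"],fw["cy"],np.round(fw["view"],3).tolist())
np.set_printoptions(precision=3,suppress=True)
print("wing",tri(ray(fs,225,188.7),ray(fd,303.7,272.5)))
print("tip",tri(ray(fs,236.2,257),ray(fd,304.2,340)))
for u,v in [(280,290),(260,304),(215,270.5),(272,264.5)]: print("plate",plane(*ray(fs,u,v),.014))
for u,v in [(268.7,361.5),(315.7,375),(326.7,347),(331.7,322.7)]: print("plate side",plane(*ray(fd,u,v),.014))
# gauge: handle top and blade end
for u,v,z in [(343,337,.012),(398,345,.034),(385,343,.012),(411,340,.034)]: print("g",plane(*ray(fs,u,v),z))
for n,u,v in [("bottle",418,402),("box",462,353),("eye",187,270)]: print(n,plane(*ray(fs,u,v),0.0))
E
```

```text
371.64829954431775 312.6218401074456 236.60436511092755 [[0.23, 0.973, -0.001, -0.624], [-0.921, 0.217, -0.323, 0.041], [-0.314, 0.075, 0.946, -0.381], [0.0, 0.0, 0.0, 1.0]]
wing (array([0.476, 0.104, 0.257]), [np.float64(0.0006551758808099388), np.float64(0.0006551758808100757)])
tip (array([0.476, 0.104, 0.058]), [np.float64(1.4466351737202353e-06), np.float64(1.4466351736025179e-06)])
plate [ 0.48  -0.026  0.014]
plate [ 0.419 -0.014  0.014]
plate [0.441 0.151 0.014]
plate [0.539 0.046 0.014]
plate side [0.554 0.14  0.014]
plate side [0.44  0.163 0.014]
plate side [0.426 0.077 0.014]
plate side [ 0.423 -0.006  0.014]
g [ 0.448 -0.223  0.012]
g [ 0.479 -0.336  0.034]
g [ 0.485 -0.305  0.012]
g [ 0.506 -0.353  0.034]
bottle [ 0.405 -0.419  0.   ]
box [ 0.562 -0.45   0.   ]
eye [0.412 0.224 0.   ]
```

View pics/c2.png

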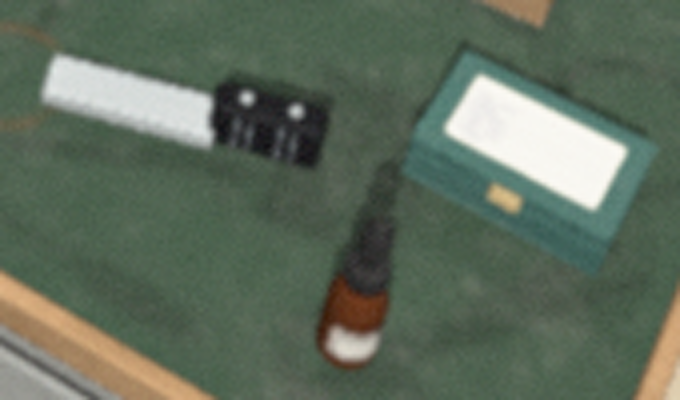

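The gauge's blade end is at about (342,335) and its handle at (398,345) in the scene picture. I'm moving over the gauge for a wrist view.

```bash

python3 -m creep '[{"claw":0,"slide":[-0.54,-0.84,-0.2],"twist":[0,0,0]},{"claw":0,"slide":[-0.54,-0.84,-0.2],"twist":[0,0,0]},{"claw":0,"slide":[-0.54,-0.84,-0.2],"twist":[0,0,0]},{"claw":0,"slide":[-0.54,-0.84,-0.2],"twist":[0,0,0]},{"claw":0,"slide":[-0.54,-0.84,-0.2],"twist":[0,0,0]},{"claw":0,"slide":[-0.54,-0.84,-0.2],"twist":[0,0,0]},{"claw":0,"slide":[-0.54,-0.84,-0.2],"twist":[0,0,0]},{"claw":0,"slide":[-0.54,-0.84,-0.2],"twist":[0,0,0]}]'
python3 -m creep '[{"claw":0,"slide":[-0.54,-0.84,0],"twist":[0,0,0]},{"claw":0,"slide":[-0.54,-0.84,0],"twist":[0,0,0]},{"claw":0,"slide":[-0.54,-0.84,0],"twist":[0,0,0]},{"claw":0,"slide":[-0.54,-0.84,0],"twist":[0,0,0]},{"claw":0,"slide":[-0.54,-0.84,0],"twist":[0,0,0]},{"claw":0,"slide":[-0.54,-0.84,0],"twist":[0,0,0]},{"claw":0,"slide":[-0.54,-0.84,0],"twist":[0,0,0]},{"claw":0,"slide":[-0.54,-0.84,0],"twist":[0,0,0]}]'
cat >> h.py <<'E'
def R_of(q):
    from scipy.spatial.transform import Rotation as Ro
    return Ro.from_quat([q[1],q[2],q[3],q[0]])
def plan(o,p,ang):
    """o: observe(); p target TCP; ang: tool-x heading (rad), tool z down -> slide, twist fractions"""
    from scipy.spatial.transform import Rotation as Ro
    R=R_of(o["orientation"]);c,s=np.cos(ang),np.sin(ang)
    T=Ro.from_matrix(np.array([[c,s,0],[s,-c,0],[0,0,-1]]))
    x=R.as_matrix()[:,0]
    return np.round(R.inv().apply(np.array(p)-o["ee_pos"])/.25,4),np.round((R.inv()*T).as_rotvec()/(2*np.pi),4),"heading now",round(float(np.degrees(np.arctan2(x[1],x[0]))),2),"tcp",np.round(o["ee_pos"],4)
E
python3 - <<'E'
from h import *; from plant import bot
print(plan(bot.observe(),[.475,-.30,.29],np.radians(105)))
fw=bot.grab_frame("wrist"); cv2.imwrite("pics/w1.png",fw["frame"][:,:,::-1])
import pickle; pickle.dump((fw,bot.observe()),open("w1.pkl","wb"))
E
```

```text
time: 0.92
ee_pos: [0.2278, 0.3711, 0.2933]
orientation: [0.0, 0.117, 0.993, 0.001]
force: [-0.7, 0.3, 0.5]
grip_width: 0.0854
grasp_force: 0.0
time: 1.58
ee_pos: [0.3104, 0.1369, 0.2925]
orientation: [0.0, 0.117, 0.993, 0.0]
force: [0.3, 0.6, 0.2]
grip_width: 0.0851
grasp_force: 0.0
(array([-1.0464, -1.5468,  0.0091]), array([ 1.00e-04, -0.00e+00,  1.71e-01]), 'heading now', 166.57, 'tcp', array([0.3104, 0.1369, 0.2925]))
```

View pics/w1.png

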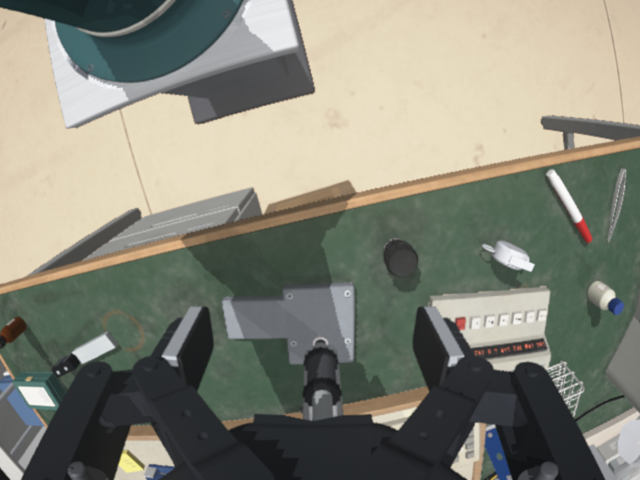

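The wrist view shows the stand plate: the tongue end runs (224,298) to (226,337), with plate corners at (285,286), (354,284) and (354,362). The gauge is at (85,352) and the eyepiece at (401,258). Next I move over the gauge.

```bash

python3 -m creep '[{"claw":0,"slide":[-0.54,-0.84,0],"twist":[0,0,0]},{"claw":0,"slide":[-0.54,-0.84,0],"twist":[0,0,0]},{"claw":0,"slide":[-0.54,-0.84,0],"twist":[0,0,0]},{"claw":0,"slide":[-0.54,-0.84,0],"twist":[0,0,0]},{"claw":0,"slide":[-0.54,-0.84,0],"twist":[0,0,0]},{"claw":0,"slide":[-0.54,-0.84,0],"twist":[0,0,0]},{"claw":0,"slide":[-0.54,-0.84,0],"twist":[0,0,0]}]'
python3 -m creep '[{"claw":0,"slide":[-0.5,-0.7,0.1],"twist":[0,0,0.17]},{"claw":0,"slide":[-0.5,-0.7,0.1],"twist":[0,0,0.17]},{"claw":0,"slide":[-0.5,-0.7,0.1],"twist":[0,0,0.17]},{"claw":0,"slide":[-0.5,-0.7,0.1],"twist":[0,0,0.17]},{"claw":0,"slide":[-0.5,-0.7,0.1],"twist":[0,0,0.17]},{"claw":0,"slide":[-0.5,-0.7,0.1],"twist":[0,0,0.17]},{"claw":0,"slide":[-0.5,-0.7,0.1],"twist":[0,0,0.17]},{"claw":0,"slide":[-0.5,-0.7,0.1],"twist":[0,0,0.17]},{"claw":0,"slide":[-0.5,-0.7,0.1],"twist":[0,0,0.17]},{"claw":0,"slide":[-0.5,-0.7,0.1],"twist":[0,0,0.17]},{"claw":0,"slide":[-0.5,-0.7,0.1],"twist":[0,0,0.17]}]'
python3 - <<'E'
from h import *; from plant import bot
import pickle
fw=bot.grab_frame("wrist"); cv2.imwrite("pics/w2.png",fw["frame"][:,:,::-1])
o=bot.observe(); print(plan(o,[.475,-.33,.1],np.radians(105)))
pickle.dump((fw,o),open("w2.pkl","wb"))
w1,o1=pickle.load(open("w1.pkl","rb"))
np.set_printoptions(precision=4,suppress=True)
for u,v in [(224,298),(226,337),(285,286),(354,284),(354,362),(289,296),(347,294)]: print((u,v),plane(*fray(w1,u,v),.014))
E
```

```text
time: 2.22
ee_pos: [0.3949, -0.1028, 0.2929]
orientation: [0.001, 0.118, 0.993, -0.001]
force: [0.5, -0.5, -0.3]
grip_width: 0.0854
grasp_force: 0.0
time: 3.13
ee_pos: [0.4755, -0.2957, 0.2666]
orientation: [-0.0, 0.603, 0.798, -0.001]
force: [0.2, 0.7, -0.1]
grip_width: 0.0859
grasp_force: 0.0
(array([-0.1309, -0.0378,  0.6674]), array([-0.0001, -0.    ,  0.0023]), 'heading now', 105.83, 'tcp', array([ 0.4753, -0.2959,  0.2668]))
(224, 298) [ 0.4186 -0.0053  0.014 ]
(226, 337) [ 0.4763 -0.0231  0.014 ]
(285, 286) [0.419  0.0756 0.014 ]
(354, 284) [0.4362 0.1587 0.014 ]
(354, 362) [0.5559 0.1365 0.014 ]
(289, 296) [0.4336 0.0768 0.014 ]
(347, 294) [0.4478 0.1475 0.014 ]
```

View pics/w2.png

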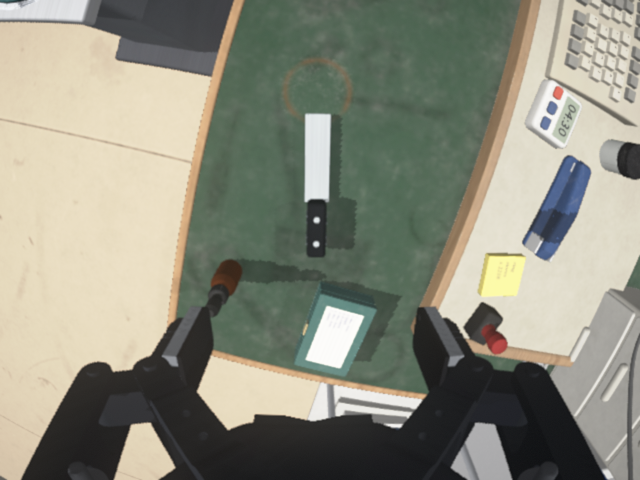

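The wrist view shows the gauge centred: blade (305..330, 114..202), handle top (307..326, 200..256). Next I measure it from masks, with the scene view for the height.

```bash
cat > meas.py <<'E'
from h import *; from plant import bot
import pickle
np.set_printoptions(precision=4,suppress=True)
def blob(img,mask,roi):
    x0,y0,x1,y1=roi; m=np.zeros(mask.shape[:2],np.uint8); m[y0:y1,x0:x1]=mask[y0:y1,x0:x1]
    c=max(cv2.findContours(m.astype(np.uint8),cv2.RETR_EXTERNAL,cv2.CHAIN_APPROX_NONE)[0],key=cv2.contourArea)
    return c[:,0,:].astype(float)
def rect(f,c,z,r=fray):
    P=np.array([plane(*r(f,u,v),z)[:2] for u,v in c])
    return cv2.minAreaRect((P*1000).astype(np.float32)),P
E
python3 - <<'E'
from meas import *
w,o=pickle.load(open("w2.pkl","rb"))
im=w["frame"].astype(int); g=im.max(2)
blade=blob(im,(im.min(2)>140),(290,100,345,215)); han=blob(im,(g<50)&(im[:,:,1]-im[:,:,0]<12),(300,190,335,265))
print("blade",rect(w,blade,.012)[0], blade.min(0),blade.max(0)); print("handle top",rect(w,han,.034)[0],han.min(0),han.max(0))
# rivets (white dots) on handle: two views for height
fs=bot.grab_frame("scene"); s=fs["frame"].astype(int)
for name,I,roi in (("w",im,(300,208,335,255)),("s",s,(384,332,412,350))):
    x0,y0,x1,y1=roi; n,l,st,ce=cv2.connectedComponentsWithStats((I[y0:y1,x0:x1].min(2)>110).astype(np.uint8))
    print(name,[(ce[i]+[x0,y0],st[i,4]) for i in range(1,n)])
# stand fit
L=np.array([(-30,-125),(30,-125),(-45,-45),(-45,45),(75,45)])/1000
w1,_=pickle.load(open("w1.pkl","rb"))
Q=np.array([plane(*fray(w1,u,v),.014)[:2] for u,v in [(224,298),(226,337),(285,286),(354,284),(354,362)]])
a=L-L.mean(0);b=Q-Q.mean(0); th=np.arctan2((a[:,0]*b[:,1]-a[:,1]*b[:,0]).sum(),(a*b).sum())
R=np.array([[np.cos(th),-np.sin(th)],[np.sin(th),np.cos(th)]]); t=Q.mean(0)-R@L.mean(0)
print("stand",th,t,"resid",(Q-(L@R.T+t))*1000)
E
```

```text
blade ((468.1497497558594, -258.3053894042969), (25.89910888671875, 93.14002227783203), 14.875555992126465) [304. 113.] [330. 201.]
handle top ((486.7840576171875, -325.50958251953125), (17.53917121887207, 59.30987548828125), 15.594011306762695) [308. 200.] [325. 255.]
w [(array([316.1579, 219.7895]), np.int32(38)), (array([315.7568, 243.7568]), np.int32(37))]
s [(array([391.2, 339. ]), np.int32(10)), (array([403.5, 342.5]), np.int32(12))]
stand -0.2077399263616086 [0.4726 0.108 ] resid [[ 1.0939  2.8647]
 [ 0.1039 -2.5407]
 [-0.2514  2.3193]
 [-1.6162 -2.6445]
 [ 0.6698  0.0012]]
```

```bash
python3 - <<'E'
from meas import *
w,o=pickle.load(open("w2.pkl","rb")); fs=bot.grab_frame("scene")
for a,b in (((316.16,219.8),(391.2,339)),((315.76,243.76),(403.5,342.5))): print(tri(fray(w,*a),ray(fs,*b)))
o=bot.observe()
h=np.radians(105.3); g=np.array([np.cos(h),np.sin(h)])
p=np.array([.4862,-.3250])-g*.008
print(p,plan(o,[*p,.12],h),plan(o,[*p,.022],h))
E
```

```text
(array([ 0.4841, -0.3171,  0.0351]), [np.float64(0.00040325284437290503), np.float64(0.00040325284437300895)])
(array([ 0.4909, -0.3422,  0.0345]), [np.float64(0.00034016879459629627), np.float64(0.00034016879459630495)])
[ 0.4883 -0.3327] (array([-0.1547,  0.0122,  0.5888]), array([-0.    , -0.    ,  0.0012]), 'heading now', 105.73, 'tcp', array([ 0.4749, -0.2963,  0.2672])) (array([-0.1547,  0.0122,  0.9808]), array([-0.    , -0.    ,  0.0012]), 'heading now', 105.73, 'tcp', array([ 0.4749, -0.2963,  0.2672]))
```

```bash

python3 -m creep '[{"claw":0,"slide":[-0.155,0.012,0.2],"twist":[0,0,0.001]},{"claw":0,"slide":[-0.155,0.012,0.4],"twist":[0,0,0.001]},{"claw":0,"slide":[-0.155,0.012,0.55],"twist":[0,0,0.001]},{"claw":0,"slide":[-0.155,0.012,0.7],"twist":[0,0,0.001]},{"claw":0,"slide":[-0.155,0.012,0.8],"twist":[0,0,0.001]},{"claw":0,"slide":[-0.155,0.012,0.87],"twist":[0,0,0.001]},{"claw":0,"slide":[-0.155,0.012,0.94],"twist":[0,0,0.001]},{"claw":0,"slide":[-0.155,0.012,0.996],"twist":[0,0,0.001]},{"claw":0,"slide":[-0.155,0.012,0.996],"twist":[0,0,0.001]},{"claw":0,"slide":[-0.155,0.012,0.996],"twist":[0,0,0.001]}]'
python3 -m creep '[{"claw":0.4,"slide":[0,0,0],"twist":[0,0,0]},{"claw":0.6,"slide":[0,0,0],"twist":[0,0,0]},{"claw":0.8,"slide":[0,0,0],"twist":[0,0,0]},{"claw":1,"slide":[0,0,0],"twist":[0,0,0]},{"claw":1,"slide":[0,0,0],"twist":[0,0,0]},{"claw":1,"slide":[0,0,0],"twist":[0,0,0]},{"claw":1,"slide":[0,0,0],"twist":[0,0,0]},{"claw":1,"slide":[0,0,0],"twist":[0,0,0]},{"claw":1,"slide":[0,0,0],"twist":[0,0,0]},{"claw":1,"slide":[0,0,0],"twist":[0,0,0]}]'
```

```text
time: 4.12
ee_pos: [0.4878, -0.3336, 0.0186]
orientation: [-0.0, 0.607, 0.794, -0.0]
force: [0.2, 0.1, 0.3]
grip_width: 0.0853
grasp_force: 0.0
time: 4.95
ee_pos: [0.4881, -0.3336, 0.0189]
orientation: [0.0, 0.608, 0.794, 0.0]
force: [-0.7, 1.6, 7.0]
grip_width: 0.0195
grasp_force: 59.2
```

Gripped at 19.5 mm. Now lift and check the gauge's pose in the hand.

```bash

python3 -m creep '[{"claw":1,"slide":[0,0,-0.15],"twist":[0,0,0]},{"claw":1,"slide":[0,0,-0.25],"twist":[0,0,0]},{"claw":1,"slide":[0,0,-0.35],"twist":[0,0,0]},{"claw":1,"slide":[0,0,-0.35],"twist":[0,0,0]},{"claw":1,"slide":[0,0,-0.35],"twist":[0,0,0]}]'
python3 - <<'E'
from meas import *
w=bot.grab_frame("wrist"); o=bot.observe(); im=w["frame"].astype(int)
cv2.imwrite("pics/w3.png",w["frame"][:,:,::-1]); 
zb=o["ee_pos"][2]-.0186+.012
b=blob(im,im.min(2)>140,(250,20,380,300)); r,P=rect(w,b,zb); print(r,b.min(0),b.max(0),o["ee_pos"],o["force"])
# stand frame
T=R_of(o["orientation"]).as_matrix(); c=np.array([r[0][0]/1e3,r[0][1]/1e3,zb]); print("blade centre in tool",(c-o["ee_pos"])@T)
h=np.radians(78.1);print(plan(o,[.4225,-.139,.1],h))
E
```

```text
time: 5.37
ee_pos: [0.4883, -0.3335, 0.1066]
orientation: [0.001, 0.607, 0.794, 0.0]
force: [-0.3, 1.1, -3.5]
grip_width: 0.0187
grasp_force: 60.1
((467.5908203125, -261.4166259765625), (25.676170349121094, 88.66824340820312), 15.145484924316406) [278.  20.] [347. 249.] [ 0.4878 -0.3331  0.1056] [ 0.2715 -0.0074 -3.0836]
blade centre in tool [ 0.0745 -0.0008  0.0066]
(array([ 0.8177, -0.0488,  0.0224]), array([ 0.    , -0.    ,  0.0752]), 'heading now', 105.18, 'tcp', array([ 0.4878, -0.3331,  0.1056]))
```

The blade sits straight in the hand, with the TCP at gauge x ≈ -46.5 mm. Now go in front of the stand.

```bash

python3 -m creep '[{"claw":1,"slide":[0.15,-0.01,0],"twist":[0,0,0.02]},{"claw":1,"slide":[0.3,-0.02,0],"twist":[0,0,0.04]},{"claw":1,"slide":[0.45,-0.03,0],"twist":[0,0,0.06]},{"claw":1,"slide":[0.6,-0.04,0],"twist":[0,0,0.0752]},{"claw":1,"slide":[0.75,-0.049,0],"twist":[0,0,0.0752]},{"claw":1,"slide":[0.818,-0.049,0],"twist":[0,0,0.0752]},{"claw":1,"slide":[0.818,-0.049,0],"twist":[0,0,0.0752]},{"claw":1,"slide":[0.818,-0.049,0],"twist":[0,0,0.0752]}]'
python3 - <<'E'
from meas import *
w=bot.grab_frame("wrist"); o=bot.observe()
print(o["ee_pos"],o["force"]); pickle.dump((w,o),open("w4.pkl","wb"))
cv2.imwrite("pics/w4.png",w["frame"][:,:,::-1])
E
```

```text
time: 6.08
ee_pos: [0.422, -0.1382, 0.1051]
orientation: [-0.0, 0.776, 0.631, -0.001]
force: [0.6, 0.3, -2.7]
grip_width: 0.019
grasp_force: 60.1
[ 0.4223 -0.1392  0.1054] [ 0.4513 -1.6029 -2.7207]
```

View pics/w4.png

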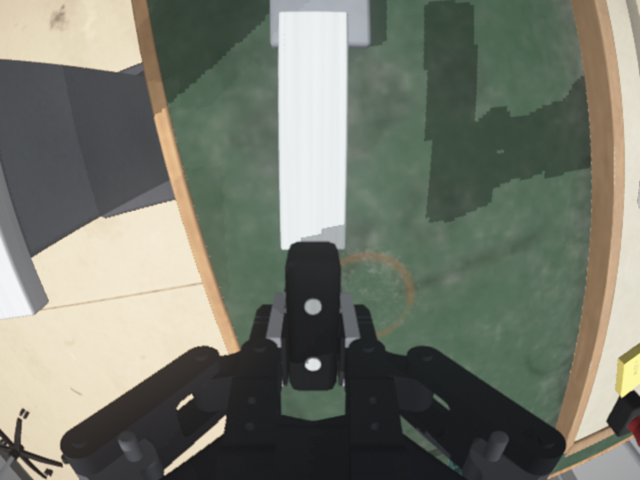

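The wrist view shows the blade ending at row 12 (columns 279 to 347) and the tongue end at (271,45) to (369,45), parallel to the blade's end.

```bash
python3 - <<'E'
from meas import *
w,o=pickle.load(open("w4.pkl","rb"))
A=plane(*fray(w,271,45),.014);B=plane(*fray(w,369,45),.014);print("tongue",A,B,np.linalg.norm(B-A),"yaw",np.arctan2(*(B-A)[[1,0]]))
T=R_of(o["orientation"]).as_matrix(); zb=o["ee_pos"][2]-.0186+.012
for q in [(279.5,12),(347,12),(282,248)]: print("blade in tool",(plane(*fray(w,*q),zb)-o["ee_pos"])@T)
m=(A+B)/2
for y in (-.2077,-.2): print("axis from tongue",m[:2]+.125*np.array([-np.sin(y),np.cos(y)]))
# tip: dark rim/white tip seen in first views
w1,_=pickle.load(open("w1.pkl","rb"))
fs=bot.grab_frame("scene");fd=bot.grab_frame("side")
print("tip 3v",tri(fray(w1,320,344),ray(fs,236.2,257),ray(fd,304.2,340)))
im=cv2.imread("pics/w1.png"); cv2.imwrite("pics/c3.png",crop(im,260,265,120,160,5)[:, :600][:600] if 0 else crop(im,270,270,100,130,4))
E
```

```text
tongue [ 0.4229 -0.0106  0.014 ] [ 0.4791 -0.0219  0.014 ] 0.05729350336370266 yaw -0.19905197385457749
blade in tool [ 0.1227 -0.0134  0.0065]
blade in tool [0.1227 0.011  0.0065]
blade in tool [ 0.0321 -0.0134  0.0066]
axis from tongue [0.4768 0.1061]
axis from tongue [0.4758 0.1063]
tip 3v (array([0.4774, 0.1044, 0.0597]), [np.float64(0.003905137907774175), np.float64(0.002309621133273178), np.float64(0.0018236849360704051)])
```

View pics/c3.png

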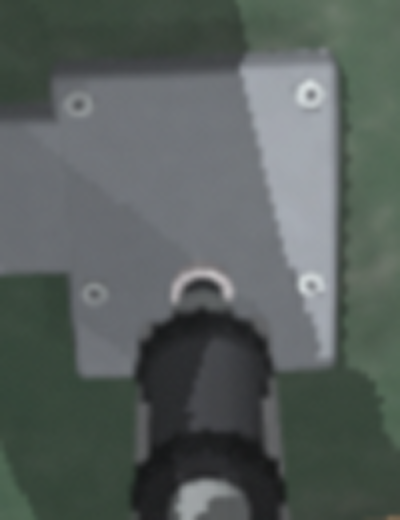

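```bash
python3 -c "
from h import *; from plant import bot
o=bot.observe();h=np.radians(78.54)
print(plan(o,[.4557,-.0005,.038],h))"
```

```text
(array([0.5744, 0.0144, 0.27  ]), array([-0.    ,  0.0001, -0.0014]), 'heading now', 78.04, 'tcp', array([ 0.4224, -0.1402,  0.1056]))
```

```bash

python3 -m creep '[{"claw":1,"slide":[0,0.014,0.12],"twist":[0,0,-0.0014]},{"claw":1,"slide":[0,0.014,0.22],"twist":[0,0,-0.0014]},{"claw":1,"slide":[0,0.014,0.27],"twist":[0,0,-0.0014]},{"claw":1,"slide":[0,0.014,0.27],"twist":[0,0,-0.0014]},{"claw":1,"slide":[0.08,0.014,0.27],"twist":[0,0,-0.0014]},{"claw":1,"slide":[0.16,0.014,0.27],"twist":[0,0,-0.0014]},{"claw":1,"slide":[0.24,0.014,0.27],"twist":[0,0,-0.0014]},{"claw":1,"slide":[0.32,0.014,0.27],"twist":[0,0,-0.0014]},{"claw":1,"slide":[0.4,0.014,0.27],"twist":[0,0,-0.0014]},{"claw":1,"slide":[0.45,0.014,0.27],"twist":[0,0,-0.0014]},{"claw":1,"slide":[0.5,0.014,0.27],"twist":[0,0,-0.0014]},{"claw":1,"slide":[0.54,0.014,0.27],"twist":[0,0,-0.0014]},{"claw":1,"slide":[0.574,0.014,0.27],"twist":[0,0,-0.0014]},{"claw":1,"slide":[0.574,0.014,0.27],"twist":[0,0,-0.0014]},{"claw":1,"slide":[0.574,0.014,0.27],"twist":[0,0,-0.0014]}]'
python3 -m creep '[{"claw":1,"slide":[0,0,0.008],"twist":[0,0,0]},{"claw":1,"slide":[0,0,0.016],"twist":[0,0,0]},{"claw":1,"slide":[0,0,0.016],"twist":[0,0,0]},{"claw":1,"slide":[0,0,0.016],"twist":[0,0,0]}]'
python3 - <<'E'
from meas import *
w=bot.grab_frame("wrist"); o=bot.observe(); pickle.dump((w,o),open("w5.pkl","wb"))
fs=bot.grab_frame("scene");fd=bot.grab_frame("side")
a=crop(fs["frame"][:,:,::-1],200,190,100,120,4);b=crop(fd["frame"][:,:,::-1],265,270,100,120,4)
cv2.imwrite("pics/c5.png",np.hstack([a,b]));cv2.imwrite("pics/w5.png",w["frame"][:,:,::-1]);print(o["ee_pos"],o["force"],o["wrist_torque"])
E
```

```text
time: 7.48
ee_pos: [0.4556, 0.0, 0.0385]
orientation: [0.0, 0.774, 0.633, -0.0]
force: [-0.5, -0.4, -2.0]
grip_width: 0.0191
grasp_force: 60.1
time: 7.82
ee_pos: [0.4554, -0.0003, 0.0343]
orientation: [0.0, 0.774, 0.633, -0.0]
force: [-0.3, -1.3, -0.7]
grip_width: 0.0186
grasp_force: 60.5
[ 0.4555 -0.0001  0.0343] [-0.1408 -0.4677 -0.7564] [-0.1803  0.0598  0.0008]
```

View pics/w5.png

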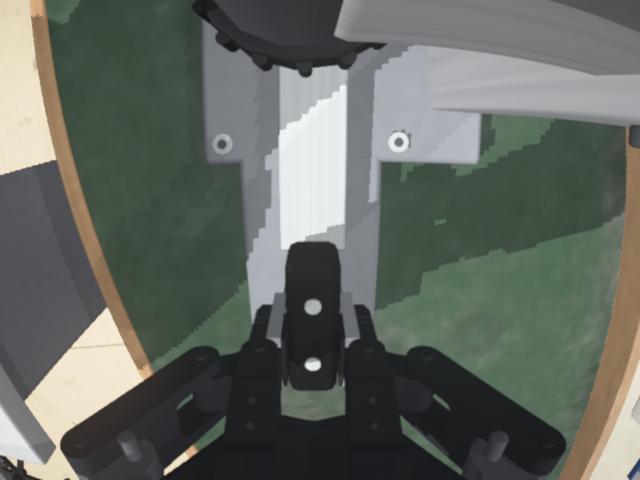

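The blade lies centred and parallel along the tongue (columns 280 to 347) and goes under the sleeve. I'll lower it until it seats.

```bash

python3 -m creep '[{"claw":1,"slide":[0,0,0.004],"twist":[0,0,0]},{"claw":1,"slide":[0,0,0.004],"twist":[0,0,0]},{"claw":1,"slide":[0,0,0.004],"twist":[0,0,0]}]'
python3 -c "
from plant import bot
o=bot.observe();print(o['ee_pos'],o['force'],o['wrist_torque'])"
python3 -m creep '[{"claw":1,"slide":[0,0,0.003],"twist":[0,0,0]},{"claw":1,"slide":[0,0,0.003],"twist":[0,0,0]},{"claw":1,"slide":[0,0,0.003],"twist":[0,0,0]}]'
python3 -c "
from plant import bot
o=bot.observe();print(o['ee_pos'],o['force'],o['wrist_torque'])"
```

```text
time: 8.22
ee_pos: [0.4556, 0.0002, 0.0334]
orientation: [0.0, 0.774, 0.633, 0.0]
force: [-0.8, -3.0, 3.3]
grip_width: 0.0188
grasp_force: 60.9
[4.55576050e-01 1.85224472e-04 3.34185751e-02] [-0.76416886 -3.04263414  3.27574059] [-0.06720552  0.03924899 -0.01098391]
time: 8.47
ee_pos: [0.4556, 0.0002, 0.0329]
orientation: [0.0, 0.774, 0.633, 0.0]
force: [-3.4, -2.0, 13.1]
grip_width: 0.019
grasp_force: 62.2
[4.55630031e-01 1.60011009e-04 3.28750873e-02] [-3.43548388 -1.98572408 13.05472467] [-0.08224213  0.52574648 -0.03487703]
```

```bash

python3 -m creep '[{"claw":0.7,"slide":[0,0,-0.004],"twist":[0,0,0]},{"claw":0.5,"slide":[0,0,-0.004],"twist":[0,0,0]},{"claw":0.3,"slide":[0,0,-0.004],"twist":[0,0,0]},{"claw":0.2,"slide":[0,0,-0.004],"twist":[0,0,0]},{"claw":0.2,"slide":[0,0,-0.004],"twist":[0,0,0]},{"claw":0.2,"slide":[0,0,-0.004],"twist":[0,0,0]},{"claw":0.2,"slide":[0,0,-0.1],"twist":[0,0,0]},{"claw":0.2,"slide":[0,0,-0.2],"twist":[0,0,0]},{"claw":0.2,"slide":[-0.1,0,-0.3],"twist":[0,0,0]},{"claw":0.2,"slide":[-0.2,0,-0.45],"twist":[0,0,0]},{"claw":0.2,"slide":[-0.2,0,-0.6],"twist":[0,0,0]},{"claw":0.2,"slide":[-0.2,0,-0.8],"twist":[0,0,0]},{"claw":0.2,"slide":[-0.2,0,-1],"twist":[0,0,0]},{"claw":0.2,"slide":[-0.2,0,-1],"twist":[0,0,0]},{"claw":0.2,"slide":[-0.2,0,-1],"twist":[0,0,0]}]'
python3 - <<'E'
from meas import *
w=bot.grab_frame("wrist"); fs=bot.grab_frame("scene"); fd=bot.grab_frame("side");o=bot.observe()
pickle.dump((w,fs,fd,o),open("w6.pkl","wb")); cv2.imwrite("pics/w6.png",w["frame"][:,:,::-1])
# wing blob: darkest in scene/side near predicted
for f,roi in ((fs,(212,180,240,212)),(fd,(290,266,320,300))):
    im=f["frame"].astype(int); c=blob(im,im.max(2)<45,roi); print(c.min(0),c.max(0),len(c))
    top={int(x):int(c[c[:,0]==x,1].min()) for x in np.unique(c[:,0])}; print(top)
h=np.radians(-11.46);print(plan(o,[.476,.105,.36],h),o["grip_width"])
E
```

```text
time: 9.72
ee_pos: [0.4477, -0.0503, 0.2882]
orientation: [0.0, 0.775, 0.632, 0.005]
force: [0.2, 0.7, -0.5]
grip_width: 0.0685
grasp_force: 0.0
[216. 185.] [234. 207.] 61
{216: 193, 217: 193, 218: 192, 219: 191, 220: 191, 221: 191, 222: 190, 223: 189, 224: 189, 225: 188, 226: 188, 227: 187, 228: 187, 229: 186, 230: 185, 231: 185, 232: 186, 233: 187, 234: 188}
[293. 271.] [314. 292.] 69
{293: 273, 294: 272, 295: 271, 296: 272, 297: 272, 298: 272, 299: 272, 300: 272, 301: 272, 302: 273, 303: 273, 304: 273, 305: 273, 306: 273, 307: 274, 308: 274, 309: 274, 310: 274, 311: 274, 312: 274, 313: 274, 314: 280}
(array([ 0.6253, -0.0008, -0.3089]), array([-0.0002, -0.0003,  0.2503]), 'heading now', 78.64, 'tcp', array([ 0.4454, -0.0481,  0.2825])) 0.06867351945247203
```

```bash

python3 -m creep '[{"claw":0.2,"slide":[0,0,-0.15],"twist":[0,0,0.02]},{"claw":0.2,"slide":[0,0,-0.31],"twist":[0,0,0.04]},{"claw":0.2,"slide":[0.1,0,-0.31],"twist":[0,0,0.06]},{"claw":0.2,"slide":[0.2,0,-0.31],"twist":[0,0,0.08]},{"claw":0.2,"slide":[0.3,0,-0.31],"twist":[0,0,0.1]},{"claw":0.2,"slide":[0.4,0,-0.31],"twist":[0,0,0.12]},{"claw":0.2,"slide":[0.5,0,-0.31],"twist":[0,0,0.14]},{"claw":0.2,"slide":[0.6,0,-0.31],"twist":[0,0,0.16]},{"claw":0.2,"slide":[0.625,0,-0.31],"twist":[0,0,0.18]},{"claw":0.2,"slide":[0.625,0,-0.31],"twist":[0,0,0.2]},{"claw":0.2,"slide":[0.625,0,-0.31],"twist":[0,0,0.22]},{"claw":0.2,"slide":[0.625,0,-0.31],"twist":[0,0,0.24]},{"claw":0.2,"slide":[0.625,0,-0.31],"twist":[0,0,0.25]},{"claw":0.2,"slide":[0.625,0,-0.31],"twist":[0,0,0.25]},{"claw":0.2,"slide":[0.625,0,-0.31],"twist":[0,0,0.25]}]'
python3 - <<'E'
from meas import *
w=bot.grab_frame("wrist"); o=bot.observe(); pickle.dump((w,o),open("w7.pkl","wb")); cv2.imwrite("pics/w7.png",w["frame"][:,:,::-1])
V=np.array(w["view"]);
def fproj(p):
    c=V[:3,:3]@p+V[:3,3]; t=np.arctan2(np.hypot(c[0],c[1]),-c[2]); k=t/np.hypot(c[0],c[1])*w["fx"]; return w["cx"]+k*c[0],w["cy"]-k*c[1]
print("expected wing top px",fproj(np.array([.476,.105,.256])))
im=w["frame"].astype(int)
m=(im.max(2)<45).astype(np.uint8); n,l,st,ce=cv2.connectedComponentsWithStats(m)
for i in range(1,n):
    if st[i,4]>150: print(st[i],ce[i])
print(plan(o,[.476,.105,.236],np.radians(-11.46)))
E
```

```text
time: 11.12
ee_pos: [0.4762, 0.1046, 0.3589]
orientation: [0.001, 0.995, -0.099, -0.001]
force: [-0.3, -0.2, -0.8]
grip_width: 0.0682
grasp_force: 0.0
expected wing top px (np.float64(311.00467336430745), np.float64(240.59252383065146))
[ 292  193   38   70 1253] [309.4014 221.9401]
[  199   302   268   178 13125] [359.8179 437.205 ]
[ 459  365  153  115 7605] [530.8953 430.9469]
[  25  397  131   83 5006] [ 87.3108 445.2327]
(array([-0.001 , -0.0024,  0.4926]), array([0.0004, 0.0001, 0.0007]), 'heading now', -11.19, 'tcp', array([0.4763, 0.1046, 0.3591]))
```

```bash
python3 - <<'E'
from meas import *
w,o=pickle.load(open("w7.pkl","rb")); im=w["frame"].astype(int)
for y in range(186,290,5):
    print(y,im[y,284:340:2].max(1).tolist())
E
```

```text
186 [134, 135, 135, 134, 134, 132, 176, 190, 189, 175, 181, 187, 166, 94, 153, 182, 177, 169, 187, 183, 170, 139, 171, 176, 176, 177, 175, 169]
191 [135, 135, 133, 134, 133, 136, 125, 105, 77, 44, 47, 46, 46, 46, 47, 47, 47, 46, 50, 83, 95, 115, 115, 119, 120, 121, 121, 121]
196 [134, 133, 134, 134, 117, 57, 48, 45, 45, 44, 44, 45, 44, 45, 47, 47, 46, 45, 46, 46, 46, 53, 86, 130, 127, 130, 131, 130]
201 [131, 132, 132, 132, 96, 41, 43, 44, 39, 38, 38, 38, 38, 37, 38, 39, 95, 104, 51, 45, 46, 44, 73, 131, 132, 132, 132, 132]
206 [120, 163, 130, 102, 43, 41, 46, 46, 37, 38, 38, 37, 38, 37, 37, 35, 78, 115, 99, 50, 54, 45, 41, 70, 130, 129, 149, 101]
211 [114, 115, 113, 113, 94, 41, 42, 40, 40, 41, 41, 42, 42, 41, 42, 38, 39, 90, 106, 66, 46, 39, 54, 102, 108, 110, 106, 105]
216 [83, 78, 75, 73, 70, 61, 43, 39, 39, 40, 42, 41, 40, 43, 43, 39, 36, 37, 43, 42, 40, 54, 74, 75, 75, 76, 77, 76]
221 [84, 84, 82, 82, 82, 81, 72, 41, 39, 40, 41, 41, 42, 42, 42, 39, 36, 36, 39, 39, 59, 80, 82, 81, 81, 81, 80, 81]
226 [84, 85, 91, 92, 87, 86, 63, 41, 37, 39, 41, 41, 40, 42, 42, 39, 37, 37, 39, 39
[... 866 characters left out ...]
85, 84, 82]
266 [119, 119, 118, 119, 119, 117, 115, 115, 119, 106, 65, 50, 50, 50, 51, 49, 49, 48, 53, 140, 167, 169, 167, 170, 169, 167, 167, 167]
271 [114, 117, 111, 122, 155, 173, 186, 201, 214, 226, 212, 89, 49, 50, 49, 51, 55, 68, 113, 163, 162, 160, 147, 127, 119, 111, 99, 93]
276 [226, 226, 226, 227, 230, 232, 232, 227, 227, 239, 210, 230, 244, 243, 242, 243, 120, 113, 117, 117, 105, 83, 81, 81, 80, 89, 96, 96]
281 [242, 242, 242, 243, 244, 244, 245, 245, 245, 245, 245, 245, 246, 246, 246, 246, 208, 101, 118, 118, 118, 106, 82, 81, 80, 87, 95, 97]
286 [244, 243, 243, 244, 244, 244, 245, 245, 245, 245, 245, 245, 245, 245, 245, 245, 245, 133, 114, 118, 118, 118, 113, 85, 82, 83, 93, 96]
```

The wing top is centred at wrist pixel (311,241), matching the prediction, and is turned about +0.1 rad. I'll descend and pinch it.

```bash

python3 -m creep '[{"claw":0.2,"slide":[0,-0.002,0.15],"twist":[0,0,-0.012]},{"claw":0.2,"slide":[0,-0.002,0.28],"twist":[0,0,-0.012]},{"claw":0.2,"slide":[0,-0.002,0.38],"twist":[0,0,-0.012]},{"claw":0.2,"slide":[0,-0.002,0.44],"twist":[0,0,-0.012]},{"claw":0.2,"slide":[0,-0.002,0.49],"twist":[0,0,-0.012]},{"claw":0.2,"slide":[0,-0.002,0.49],"twist":[0,0,-0.012]},{"claw":0.2,"slide":[0,-0.002,0.49],"twist":[0,0,-0.012]}]'
python3 -m creep '[{"claw":0.4,"slide":[0,0,0],"twist":[0,0,0]},{"claw":0.6,"slide":[0,0,0],"twist":[0,0,0]},{"claw":0.75,"slide":[0,0,0],"twist":[0,0,0]},{"claw":0.8,"slide":[0,0,0],"twist":[0,0,0]},{"claw":0.85,"slide":[0,0,0],"twist":[0,0,0]},{"claw":0.9,"slide":[0,0,0],"twist":[0,0,0]},{"claw":1,"slide":[0,0,0],"twist":[0,0,0]},{"claw":1,"slide":[0,0,0],"twist":[0,0,0]},{"claw":1,"slide":[0,0,0],"twist":[0,0,0]},{"claw":1,"slide":[0,0,0],"twist":[0,0,0]},{"claw":1,"slide":[0,0,0],"twist":[0,0,0]}]'
python3 -c "
from plant import bot
o=bot.observe();print(o['ee_pos'],o['force'],o['wrist_torque'])"
```

```text
time: 11.75
ee_pos: [0.4767, 0.1047, 0.2376]
orientation: [0.0, 0.998, -0.061, -0.0]
force: [0.2, 0.4, 0.8]
grip_width: 0.0683
grasp_force: 0.0
time: 12.67
ee_pos: [0.477, 0.1059, 0.2381]
orientation: [-0.001, 0.998, -0.061, 0.0]
force: [-1.2, 4.1, 7.3]
grip_width: 0.0113
grasp_force: 58.7
[0.47695041 0.1058564  0.23809936] [-1.19772318  4.05521776  7.31441272] [1.04740833 0.23601746 0.02629124]
```

```bash

python3 -m creep '[{"claw":1,"slide":[0,0,0],"twist":[0,0,-0.015]},{"claw":1,"slide":[0,0,0],"twist":[0,0,-0.03]},{"claw":1,"slide":[0,0,0],"twist":[0,0,-0.045]},{"claw":1,"slide":[0,0,0],"twist":[0,0,-0.06]},{"claw":1,"slide":[0,0,0],"twist":[0,0,-0.075]},{"claw":1,"slide":[0,0,0],"twist":[0,0,-0.09]},{"claw":1,"slide":[0,0,0],"twist":[0,0,-0.105]},{"claw":1,"slide":[0,0,0],"twist":[0,0,-0.12]},{"claw":1,"slide":[0,0,0],"twist":[0,0,-0.135]},{"claw":1,"slide":[0,0,0],"twist":[0,0,-0.15]},{"claw":1,"slide":[0,0,0],"twist":[0,0,-0.165]},{"claw":1,"slide":[0,0,0],"twist":[0,0,-0.175]},{"claw":1,"slide":[0,0,0],"twist":[0,0,-0.175]},{"claw":1,"slide":[0,0,0],"twist":[0,0,-0.175]}]'
python3 -c "
from h import *
from plant import bot
o=bot.observe();print(o['ee_pos'],o['force'],o['wrist_torque'],plan(o,o['ee_pos'],0)[3])"
```

```text
time: 13.83
ee_pos: [0.4768, 0.1067, 0.238]
orientation: [-0.001, 0.883, 0.47, 0.001]
force: [-0.2, 11.9, 3.3]
grip_width: 0.0111
grasp_force: 58.6
[0.47677892 0.1066775  0.23804495] [-0.15609157 11.87860922  3.26990412] [2.4138256  0.27315647 0.02773274] 56.03
```

```bash

python3 -m creep '[{"claw":1,"slide":[0.005,-0.0034,0],"twist":[0,0,0]},{"claw":1,"slide":[0.005,-0.0034,0.02],"twist":[0,0,0]},{"claw":1,"slide":[0.005,-0.0034,0.04],"twist":[0,0,0]},{"claw":1,"slide":[0.005,-0.0034,0.05],"twist":[0,0,0]},{"claw":1,"slide":[0.005,-0.0034,0.06],"twist":[0,0,0]}]'
python3 -c "
from plant import bot
o=bot.observe();print(o['ee_pos'],o['force'],o['wrist_torque'])"
python3 -m creep '[{"claw":1,"slide":[0,0,0.01],"twist":[0,0,0]},{"claw":1,"slide":[0,0,0.02],"twist":[0,0,0]},{"claw":1,"slide":[0,0,0.03],"twist":[0,0,0]},{"claw":1,"slide":[0,0,0.04],"twist":[0,0,0]}]'
```

```text
time: 14.25
ee_pos: [0.4767, 0.1073, 0.2225]
orientation: [-0.0, 0.883, 0.469, 0.0]
force: [1.0, 6.6, 4.2]
grip_width: 0.0112
grasp_force: 58.7
[0.47674313 0.10729085 0.22246535] [1.01968278 6.62036559 4.21988489] [1.40127174 0.1784968  0.02416395]
time: 14.58
ee_pos: [0.4768, 0.1073, 0.2125]
orientation: [-0.0, 0.883, 0.469, 0.0]
force: [-0.4, 6.5, 4.0]
grip_width: 0.011
grasp_force: 58.7
```

```bash

python3 -m creep '[{"claw":1,"slide":[0,0,0.006],"twist":[0,0,0]},{"claw":1,"slide":[0,0,0.012],"twist":[0,0,0]},{"claw":1,"slide":[0,0,0.012],"twist":[0,0,0]}]' | grep -E "pos|force:"
python3 -m creep '[{"claw":1,"slide":[0,0,0.006],"twist":[0,0,0]},{"claw":1,"slide":[0,0,0.012],"twist":[0,0,0]},{"claw":1,"slide":[0,0,0.012],"twist":[0,0,0]}]' | grep -E "pos|force:"
python3 - <<'E'
from meas import *
fs=bot.grab_frame("scene");fd=bot.grab_frame("side")
a=crop(fs["frame"][:,:,::-1],200,190,100,120,4);b=crop(fd["frame"][:,:,::-1],265,270,100,120,4)
cv2.imwrite("pics/c8.png",np.hstack([a,b]))
E
```

```text
ee_pos: [0.4767, 0.1073, 0.2094]
force: [0.6, 6.4, -2.6]
grasp_force: 58.3
ee_pos: [0.4767, 0.1073, 0.2064]
force: [-0.0, 6.4, -1.5]
grasp_force: 58.3
```

```bash

for i in 1; do :; done
python3 -m creep '[{"claw":1,"slide":[0,0,0.004],"twist":[0,0,0]},{"claw":1,"slide":[0,0,0.008],"twist":[0,0,0]}]' | grep -E "pos|force:"
python3 -m creep '[{"claw":1,"slide":[0,0,0.004],"twist":[0,0,0]},{"claw":1,"slide":[0,0,0.004],"twist":[0,0,0]}]' | grep -E "pos|force:"
python3 -m creep '[{"claw":1,"slide":[0,0,0.004],"twist":[0,0,0]},{"claw":1,"slide":[0,0,0.004],"twist":[0,0,0]}]' | grep -E "pos|force:"
```

```text
ee_pos: [0.4768, 0.1073, 0.2046]
force: [-0.6, 5.5, 4.7]
grasp_force: 59.0
ee_pos: [0.4767, 0.1072, 0.2034]
force: [1.1, 5.9, -0.2]
grasp_force: 58.6
ee_pos: [0.4767, 0.1072, 0.2025]
force: [0.8, 5.3, 0.7]
grasp_force: 58.8
```

```bash

python3 -m creep '[{"claw":1,"slide":[0,0,0.003],"twist":[0,0,0]},{"claw":1,"slide":[0,0,0.003],"twist":[0,0,0]}]' | grep -E "pos|force:"
python3 -m creep '[{"claw":1,"slide":[0,0,0.003],"twist":[0,0,0]},{"claw":1,"slide":[0,0,0.003],"twist":[0,0,0]}]' | grep -E "pos|force:"
```

```text
ee_pos: [0.4767, 0.1073, 0.2018]
force: [0.4, 6.6, 0.8]
grasp_force: 58.9
ee_pos: [0.4767, 0.1072, 0.201]
force: [0.6, 5.9, 1.7]
grasp_force: 58.9
```

```bash
python3 - <<'E'
from meas import *
fs=bot.grab_frame("scene");fd=bot.grab_frame("side")
# columns through tip in each view
for n,f,(u,v) in (("scene",fs,proj(fs,np.array([.4765,.106,.026]))),("side",fd,proj(fd,np.array([.4765,.106,.026])))):
    print(n,u,v,proj(f,np.array([.4765,.106,.030])))
    for y in range(int(v)-14,int(v)+7): print(y,f["frame"][y,int(u)-9:int(u)+10].max(1).tolist())
E
```

```text
scene 237.27122678828 265.9242570093408 (np.float64(237.07702103226887), np.float64(264.7680438080269))
251 [66, 71, 80, 94, 111, 119, 118, 117, 113, 106, 96, 83, 65, 65, 67, 68, 81, 90, 101]
252 [71, 73, 81, 95, 113, 118, 114, 113, 109, 108, 95, 83, 68, 72, 76, 83, 100, 110, 113]
253 [68, 70, 76, 94, 107, 115, 113, 115, 110, 109, 99, 91, 80, 86, 95, 103, 108, 113, 116]
254 [69, 72, 73, 89, 111, 117, 115, 116, 113, 108, 105, 101, 104, 109, 113, 113, 114, 111, 114]
255 [71, 67, 76, 87, 110, 113, 119, 110, 111, 111, 108, 113, 117, 123, 122, 116, 112, 113, 113]
256 [68, 69, 74, 80, 103, 114, 117, 115, 111, 108, 105, 111, 122, 123, 119, 117, 112, 112, 113]
257 [72, 75, 72, 81, 98, 110, 114, 114, 115, 110, 107, 115, 116, 122, 114, 111, 113, 114, 117]
258 [69, 75, 72, 80, 98, 111, 115, 117, 113, 110, 108, 106, 111, 113, 113, 115, 115, 114, 112]
259 [72, 75, 80, 91, 106, 115, 115, 117, 113, 110, 104, 106, 107, 111, 110, 115, 115, 114, 114]
260 [76, 84, 95, 102, 109, 112, 115, 117, 114, 111, 111, 102, 107, 109, 112, 112, 113, 114, 112]
261 [90, 100, 111, 114, 114, 110, 113, 113, 115, 109, 11
[... 2212 characters left out ...]
8, 71, 64]
349 [68, 71, 67, 71, 77, 96, 114, 100, 59, 53, 51, 51, 43, 93, 104, 95, 80, 62, 68]
350 [68, 69, 69, 74, 89, 99, 108, 117, 103, 72, 51, 60, 91, 106, 100, 86, 71, 66, 69]
351 [74, 74, 72, 83, 98, 100, 96, 116, 125, 112, 104, 105, 114, 104, 91, 79, 65, 65, 70]
352 [78, 75, 77, 88, 103, 103, 96, 102, 117, 121, 118, 118, 105, 93, 87, 72, 66, 67, 69]
353 [75, 76, 81, 99, 101, 99, 101, 102, 101, 104, 103, 100, 99, 98, 86, 65, 68, 70, 70]
354 [75, 72, 86, 102, 105, 104, 99, 101, 103, 99, 96, 98, 106, 97, 73, 61, 67, 72, 69]
355 [70, 75, 84, 95, 91, 97, 94, 104, 104, 102, 99, 99, 103, 87, 63, 70, 68, 71, 69]
356 [74, 75, 89, 97, 83, 84, 91, 95, 99, 97, 97, 105, 98, 74, 67, 68, 67, 70, 71]
```

```bash

python3 -m creep '[{"claw":1,"slide":[0,0,0.002],"twist":[0,0,0]},{"claw":1,"slide":[0,0,0.002],"twist":[0,0,0]}]' | grep -E "pos|force:"
python3 -m creep '[{"claw":1,"slide":[0,0,0.002],"twist":[0,0,0]},{"claw":1,"slide":[0,0,0.002],"twist":[0,0,0]}]' | grep -E "pos|force:"
python3 -m creep '[{"claw":1,"slide":[0,0,0.002],"twist":[0,0,0]},{"claw":1,"slide":[0,0,0.002],"twist":[0,0,0]}]' | grep -E "pos|force:"
```

```text
ee_pos: [0.4767, 0.1073, 0.2006]
force: [0.4, 6.0, 2.9]
grasp_force: 59.0
ee_pos: [0.477, 0.1073, 0.2005]
force: [-2.2, 6.6, 12.4]
grasp_force: 60.4
ee_pos: [0.4773, 0.1074, 0.2005]
force: [-4.6, 6.6, 21.9]
grasp_force: 61.8
```

Contact found at TCP z = 0.2005. I'll ease off to a light touch, then lock.

```bash

python3 -m creep '[{"claw":1,"slide":[0,0,-0.003],"twist":[0,0,0]},{"claw":1,"slide":[0,0,-0.003],"twist":[0,0,0]}]' | grep -E "pos|force:"
python3 -m creep '[{"claw":1,"slide":[0,0,0],"twist":[0,0,0.015]},{"claw":1,"slide":[0,0,0],"twist":[0,0,0.03]},{"claw":1,"slide":[0,0,0],"twist":[0,0,0.045]},{"claw":1,"slide":[0,0,0],"twist":[0,0,0.06]},{"claw":1,"slide":[0,0,0],"twist":[0,0,0.075]},{"claw":1,"slide":[0,0,0],"twist":[0,0,0.09]},{"claw":1,"slide":[0,0,0],"twist":[0,0,0.105]},{"claw":1,"slide":[0,0,0],"twist":[0,0,0.12]},{"claw":1,"slide":[0,0,0],"twist":[0,0,0.135]},{"claw":1,"slide":[0,0,0],"twist":[0,0,0.15]},{"claw":1,"slide":[0,0,0],"twist":[0,0,0.165]},{"claw":1,"slide":[0,0,0],"twist":[0,0,0.175]},{"claw":1,"slide":[0,0,0],"twist":[0,0,0.183]},{"claw":1,"slide":[0,0,0],"twist":[0,0,0.183]},{"claw":1,"slide":[0,0,0],"twist":[0,0,0.183]}]'
python3 -c "
from h import *
from plant import bot
o=bot.observe();print(o['ee_pos'],o['force'],o['wrist_torque'],plan(o,o['ee_pos'],0)[3:5])"
```

```text
ee_pos: [0.4768, 0.1073, 0.2005]
force: [-0.7, 6.9, 5.7]
grasp_force: 59.7
time: 18.03
ee_pos: [0.477, 0.1067, 0.2005]
orientation: [0.0, 0.996, -0.087, 0.0]
force: [-0.1, 2.9, 8.0]
grip_width: 0.0111
grasp_force: 60.1
[0.47700262 0.10667467 0.200542  ] [-0.1256499   2.91592045  7.97057227] [0.30233376 0.09326417 0.00640497] (-9.97, 'tcp')
```

```bash

python3 -m creep '[{"claw":1,"slide":[0,0,0],"twist":[0,0,0.005]},{"claw":1,"slide":[0,0,0],"twist":[0,0,0.005]}]' | grep -E "pos|orient|force:"
python3 -m creep '[{"claw":0.9,"slide":[0,0,0],"twist":[0,0,0]},{"claw":0.8,"slide":[0,0,0],"twist":[0,0,0]},{"claw":0.6,"slide":[0,0,0],"twist":[0,0,0]},{"claw":0.4,"slide":[0,0,0],"twist":[0,0,0]},{"claw":0.2,"slide":[0,0,0],"twist":[0,0,0]},{"claw":0.2,"slide":[0,0,0],"twist":[0,0,0]},{"claw":0.2,"slide":[0,0,0],"twist":[0,0,0]},{"claw":0.2,"slide":[0,0,-0.1],"twist":[0,0,0]},{"claw":0.2,"slide":[0,0,-0.25],"twist":[0,0,0]},{"claw":0.2,"slide":[0,0,-0.4],"twist":[0,0,0]},{"claw":0.2,"slide":[0,0,-0.55],"twist":[0,0,0]},{"claw":0.2,"slide":[0,0,-0.6],"twist":[0,0,0]},{"claw":0.2,"slide":[0,0,-0.6],"twist":[0,0,0]},{"claw":0.2,"slide":[0,0,-0.6],"twist":[0,0,0]}]'
python3 - <<'E'
from meas import *
w=bot.grab_frame("wrist");o=bot.observe(); im=w["frame"].astype(int); pickle.dump((w,o),open("w9.pkl","wb"));cv2.imwrite("pics/w9.png",w["frame"][:,:,::-1])
fs=bot.grab_frame("scene");fd=bot.grab_frame("side"); pickle.dump((fs,fd),open("s9.pkl","wb"))
for y in range(200,280,6): print(y,im[y,280:346:2].max(1).tolist())
h=np.radians(78.54); print(plan(o,[.4447,-.0479,.2825],h))
E
```

```text
ee_pos: [0.477, 0.1067, 0.2005]
orientation: [-0.0, 0.995, -0.103, 0.0]
force: [-0.3, 2.6, 7.6]
grasp_force: 60.8
time: 19.37
ee_pos: [0.4766, 0.1068, 0.3505]
orientation: [-0.001, 0.995, -0.102, 0.0]
force: [-1.2, -0.0, -1.6]
grip_width: 0.0678
grasp_force: 0.0
200 [111, 134, 135, 133, 133, 133, 134, 119, 56, 42, 45, 44, 45, 39, 40, 41, 44, 42, 42, 42, 39, 42, 45, 45, 44, 41, 70, 119, 121, 121, 122, 124, 128]
206 [110, 134, 158, 173, 148, 126, 130, 105, 47, 44, 45, 45, 56, 40, 41, 43, 43, 43, 44, 43, 39, 51, 50, 43, 43, 44, 52, 100, 121, 124, 152, 145, 146]
212 [108, 128, 136, 145, 134, 129, 129, 114, 47, 42, 52, 43, 41, 38, 41, 41, 42, 43, 44, 43, 38, 37, 40, 39, 41, 41, 61, 118, 117, 116, 117, 114, 114]
218 [91, 89, 86, 84, 78, 75, 74, 71, 58, 43, 42, 41, 42, 38, 40, 42, 42, 42, 43, 42, 38, 36, 39, 39, 39, 51, 73, 76, 75, 75, 77, 76, 76]
224 [87, 86, 85, 85, 85, 85, 84, 82, 82, 80, 71, 67, 49, 37, 40, 41, 40, 42, 42, 40, 38, 39, 58, 71, 73, 81, 82, 81, 80, 80, 80, 82, 81]
230 [98, 83, 84, 83, 84, 87, 91, 88, 85, 84, 84, 84, 80, 42, 39, 40, 41, 41, 41, 40, 37, 47, 83, 83, 83, 83, 8
[... 659 characters left out ...]
, 87, 86, 86, 84, 85, 84, 83, 82, 82, 84, 85, 84, 84, 84, 83, 84, 85, 85, 84, 87]
266 [113, 113, 116, 121, 122, 120, 122, 122, 120, 118, 118, 113, 92, 90, 89, 87, 85, 84, 84, 83, 83, 83, 83, 86, 88, 87, 89, 119, 132, 138, 156, 167, 167]
272 [113, 110, 113, 115, 116, 113, 110, 113, 115, 117, 115, 121, 149, 162, 154, 166, 171, 167, 163, 166, 167, 163, 163, 163, 163, 165, 165, 163, 163, 161, 150, 133, 125]
278 [213, 223, 227, 226, 226, 226, 226, 227, 230, 229, 232, 233, 231, 223, 211, 182, 184, 241, 242, 218, 100, 117, 116, 114, 87, 81, 81, 81, 82, 93, 96, 95, 95]
(array([0.0023, 0.631 , 0.2691]), array([-0.0001,  0.0001, -0.2508]), 'heading now', -11.75, 'tcp', array([0.4763, 0.1066, 0.3498]))
```

The wing is now upright in the image, so the twist is about 0 and the probe is locked. Back to the gauge handle.

```bash

python3 -m creep '[{"claw":0.2,"slide":[0,0.1,0],"twist":[0,0,-0.02]},{"claw":0.2,"slide":[0,0.2,0],"twist":[0,0,-0.04]},{"claw":0.2,"slide":[0,0.3,0],"twist":[0,0,-0.06]},{"claw":0.2,"slide":[0,0.4,0],"twist":[0,0,-0.08]},{"claw":0.2,"slide":[0,0.5,0],"twist":[0,0,-0.1]},{"claw":0.2,"slide":[0.002,0.631,0],"twist":[0,0,-0.12]},{"claw":0.2,"slide":[0.002,0.631,0],"twist":[0,0,-0.14]},{"claw":0.2,"slide":[0.002,0.631,0],"twist":[0,0,-0.16]},{"claw":0.2,"slide":[0.002,0.631,0],"twist":[0,0,-0.18]},{"claw":0.2,"slide":[0.002,0.631,0],"twist":[0,0,-0.2]},{"claw":0.2,"slide":[0.002,0.631,0.1],"twist":[0,0,-0.22]},{"claw":0.2,"slide":[0.002,0.631,0.2],"twist":[0,0,-0.24]},{"claw":0.2,"slide":[0.002,0.631,0.27],"twist":[0,0,-0.251]},{"claw":0.2,"slide":[0.002,0.631,0.27],"twist":[0,0,-0.251]},{"claw":0.2,"slide":[0.002,0.631,0.27],"twist":[0,0,-0.251]}]'
python3 - <<'E'
from meas import *
w=bot.grab_frame("wrist");o=bot.observe();im=w["frame"].astype(int)
cv2.imwrite("pics/w10.png",w["frame"][:,:,::-1])
h=np.radians(78.54); print(plan(o,[.4556,.0002,.034],h))
# handle rivets at z .048
V=np.array(w["view"])
def fproj(p):
    c=V[:3,:3]@p+V[:3,3]; t=np.arctan2(np.hypot(c[0],c[1]),-c[2]); k=t/np.hypot(c[0],c[1])*w["fx"]; return w["cx"]+k*c[0],w["cy"]-k*c[1]
u,v=map(int,fproj(np.array([.4556,.0002,.048]))); print("expect handle at",u,v)
m=(im[v-50:v+50,u-40:u+40].min(2)>150).astype(np.uint8); n,l,st,ce=cv2.connectedComponentsWithStats(m)
print([(ce[i]+[u-40,v-50],st[i,4]) for i in range(1,n)],[plane(*fray(w,*(ce[i]+[u-40,v-50])),.048) for i in range(1,n)])
E
```

```text
time: 20.77
ee_pos: [0.4442, -0.0487, 0.2823]
orientation: [0.0, 0.776, 0.631, -0.002]
force: [-0.2, -0.5, 0.6]
grip_width: 0.0684
grasp_force: 0.0
(array([0.2015, 0.0026, 0.9967]), array([-0.0001,  0.0003, -0.0009]), 'heading now', 78.21, 'tcp', array([ 0.4449, -0.0486,  0.2833]))
expect handle at 315 146
[(array([302.3875, 125.0418]), np.int32(1076)), (array([337.8462,  98.    ]), np.int32(13)), (array([314.2903, 129.7097]), np.int32(31)), (array([314.303 , 156.0909]), np.int32(33))] [array([0.4478, 0.0235, 0.048 ]), array([0.4867, 0.0427, 0.048 ]), array([0.4582, 0.0166, 0.048 ]), array([ 0.4529, -0.0089,  0.048 ])]
```

```bash

python3 -m creep '[{"claw":0.2,"slide":[0,0.003,0.16],"twist":[0,0,-0.001]},{"claw":0.2,"slide":[0,0.003,0.32],"twist":[0,0,-0.001]},{"claw":0.2,"slide":[0,0.003,0.48],"twist":[0,0,-0.001]},{"claw":0.2,"slide":[0.05,0.003,0.6],"twist":[0,0,-0.001]},{"claw":0.2,"slide":[0.15,0.003,0.7],"twist":[0,0,-0.001]},{"claw":0.2,"slide":[0.2,0.003,0.8],"twist":[0,0,-0.001]},{"claw":0.2,"slide":[0.2,0.003,0.88],"twist":[0,0,-0.001]},{"claw":0.2,"slide":[0.2,0.003,0.95],"twist":[0,0,-0.001]},{"claw":0.2,"slide":[0.2,0.003,0.992],"twist":[0,0,-0.001]},{"claw":0.2,"slide":[0.2,0.003,0.992],"twist":[0,0,-0.001]},{"claw":0.2,"slide":[0.2,0.003,0.992],"twist":[0,0,-0.001]}]'
python3 -m creep '[{"claw":0.4,"slide":[0,0,0],"twist":[0,0,0]},{"claw":0.5,"slide":[0,0,0],"twist":[0,0,0]},{"claw":0.6,"slide":[0,0,0],"twist":[0,0,0]},{"claw":0.65,"slide":[0,0,0],"twist":[0,0,0]},{"claw":0.7,"slide":[0,0,0],"twist":[0,0,0]},{"claw":0.75,"slide":[0,0,0],"twist":[0,0,0]},{"claw":0.8,"slide":[0,0,0],"twist":[0,0,0]},{"claw":1,"slide":[0,0,0],"twist":[0,0,0]},{"claw":1,"slide":[0,0,0],"twist":[0,0,0]},{"claw":1,"slide":[0,0,0],"twist":[0,0,0]},{"claw":1,"slide":[0,0,0],"twist":[0,0,0]}]'
python3 -c "
from plant import bot
o=bot.observe();print(o['ee_pos'],o['force'],o['wrist_torque'])"
```

```text
time: 21.73
ee_pos: [0.4565, 0.0014, 0.0359]
orientation: [0.0, 0.773, 0.635, 0.001]
force: [0.1, -0.4, 0.3]
grip_width: 0.0684
grasp_force: 0.0
time: 22.65
ee_pos: [0.4557, 0.0009, 0.0351]
orientation: [-0.0, 0.772, 0.636, 0.0]
force: [-2.0, 0.2, 12.4]
grip_width: 0.0188
grasp_force: 58.8
[0.45568341 0.00086699 0.03511835] [-1.99736973  0.20406665 12.44905714] [ 0.22230078  0.5362899  -0.16266717]
```

```bash

python3 -m creep '[{"claw":1,"slide":[0,0,-0.0015],"twist":[0,0,0]},{"claw":1,"slide":[-0.01,0,-0.0015],"twist":[0,0,0]},{"claw":1,"slide":[-0.03,0,-0.0015],"twist":[0,0,0]}]' | grep -E "pos|force:"
python3 -m creep '[{"claw":1,"slide":[-0.03,0,0],"twist":[0,0,0]},{"claw":1,"slide":[-0.06,0,0],"twist":[0,0,0]},{"claw":1,"slide":[-0.1,0,0],"twist":[0,0,0]},{"claw":1,"slide":[-0.14,0,0],"twist":[0,0,0]},{"claw":1,"slide":[-0.18,0,0],"twist":[0,0,0]},{"claw":1,"slide":[-0.22,0,0],"twist":[0,0,0]},{"claw":1,"slide":[-0.26,0,0],"twist":[0,0,0]},{"claw":1,"slide":[-0.3,0,0],"twist":[0,0,0]}]' | grep -E "pos|force:"
```

```text
ee_pos: [0.4542, -0.006, 0.0352]
force: [1.6, 3.8, -0.8]
grasp_force: 59.1
ee_pos: [0.4394, -0.0813, 0.0352]
force: [0.4, 1.1, -1.4]
grasp_force: 58.9
```

```bash

python3 -m creep '[{"claw":1,"slide":[-0.02,0,-0.08],"twist":[0,0,0]},{"claw":1,"slide":[-0.1,0,-0.16],"twist":[0,0,0]},{"claw":1,"slide":[-0.25,0.03,-0.16],"twist":[0,0,0]},{"claw":1,"slide":[-0.4,0.06,-0.16],"twist":[0,0,0]},{"claw":1,"slide":[-0.48,0.09,-0.16],"twist":[0,0,0]},{"claw":1,"slide":[-0.48,0.09,-0.16],"twist":[0,0,0]},{"claw":1,"slide":[-0.48,0.09,-0.05],"twist":[0,0,0]},{"claw":1,"slide":[-0.48,0.09,0.02],"twist":[0,0,0]},{"claw":1,"slide":[-0.48,0.09,0.044],"twist":[0,0,0]},{"claw":1,"slide":[-0.48,0.09,0.044],"twist":[0,0,0]},{"claw":1,"slide":[-0.48,0.09,0.044],"twist":[0,0,0]}]'
python3 - <<'E'
from meas import *
w=bot.grab_frame("wrist");cv2.imwrite("pics/w11.png",w["frame"][:,:,::-1]);fs=bot.grab_frame("scene");fd=bot.grab_frame("side")
a,_=pickle.load(open("s9.pkl","rb"))
# wing top in the same views before/after: difference
for n,f,g in (("scene",fs,a),("side",fd,_)):
    x0,y0,x1,y1=(205,185,260,270) if n=="scene" else (285,275,320,335)
    print(n,np.abs(f["frame"][y0:y1,x0:x1].astype(int)-g["frame"][y0:y1,x0:x1]).mean())
E
```

```text
time: 24.48
ee_pos: [0.4386, -0.2027, 0.0246]
orientation: [0.0, 0.772, 0.636, -0.0]
force: [0.0, -0.5, -2.7]
grip_width: 0.019
grasp_force: 59.6
scene 12.261604278074866
side 11.736825396825397
```

```bash

python3 -m creep '[{"claw":1,"slide":[0,0,0.008],"twist":[0,0,0]},{"claw":1,"slide":[0,0,0.008],"twist":[0,0,0]}]' | grep -E "pos|force:"
python3 -m creep '[{"claw":1,"slide":[0,0,0.004],"twist":[0,0,0]},{"claw":1,"slide":[0,0,0.004],"twist":[0,0,0]}]' | grep -E "pos|force:"
python3 -m creep '[{"claw":1,"slide":[0,0,0.003],"twist":[0,0,0]},{"claw":1,"slide":[0,0,0.003],"twist":[0,0,0]}]' | grep -E "pos|force:"
```

```text
ee_pos: [0.4391, -0.2021, 0.0225]
force: [-0.5, 0.3, -3.4]
grasp_force: 59.6
ee_pos: [0.4389, -0.2022, 0.0213]
force: [0.4, 1.1, -1.4]
grasp_force: 59.8
ee_pos: [0.439, -0.2022, 0.0211]
force: [-5.7, 4.5, 21.6]
grasp_force: 62.8
```

Seated on the desk. Ease off, release and retreat.

```bash

python3 -m creep '[{"claw":1,"slide":[0,0,-0.003],"twist":[0,0,0]},{"claw":0.8,"slide":[0,0,-0.003],"twist":[0,0,0]},{"claw":0.6,"slide":[0,0,-0.003],"twist":[0,0,0]},{"claw":0.4,"slide":[0,0,-0.003],"twist":[0,0,0]},{"claw":0.2,"slide":[0,0,-0.003],"twist":[0,0,0]},{"claw":0.2,"slide":[0,0,-0.003],"twist":[0,0,0]},{"claw":0.2,"slide":[0,0,-0.003],"twist":[0,0,0]},{"claw":0.2,"slide":[0,0,-0.1],"twist":[0,0,0]},{"claw":0.2,"slide":[0,0,-0.25],"twist":[0,0,0]},{"claw":0.2,"slide":[0,0,-0.4],"twist":[0,0,0]},{"claw":0.2,"slide":[0,0,-0.55],"twist":[0,0,0]},{"claw":0.2,"slide":[0,0,-0.7],"twist":[0,0,0]},{"claw":0.2,"slide":[-0.2,0,-0.8],"twist":[0,0,0]},{"claw":0.2,"slide":[-0.3,0,-0.8],"twist":[0,0,0]},{"claw":0.2,"slide":[-0.3,0,-0.8],"twist":[0,0,0]}]'
python3 - <<'E'
from meas import *
fs=bot.grab_frame("scene");fd=bot.grab_frame("side");w=bot.grab_frame("wrist")
a=crop(fs["frame"][:,:,::-1],200,175,200,200,2);b=crop(fd["frame"][:,:,::-1],265,215,100,100,4)
c=crop(fd["frame"][:,:,::-1],275,280,60,80,0+5)[:200,:400] if 0 else None
t=np.hstack([a,crop(fd["frame"][:,:,::-1],230,210,133,133,3)[:400,:399]])
bot_=cv2.resize(w["frame"][:,:,::-1],(266,200)); z=crop(fs["frame"][:,:,::-1],205,180,66,50,4)[:200]; y=crop(fs["frame"][:,:,::-1],205,240,66,50,4)[:200]
r=np.hstack([bot_,z,y]); cv2.imwrite("pics/final.png",np.vstack([t,np.pad(r,((0,0),(0,799-r.shape[1]),(0,0)))]))
E
```

```text
time: 26.38
ee_pos: [0.4229, -0.2819, 0.223]
orientation: [0.002, 0.774, 0.634, 0.0]
force: [-0.8, -0.5, -0.9]
grip_width: 0.068
grasp_force: 0.0Traceback (most recent call last):
  File "<stdin>", line 5, in <module>
    return _nx.concatenate(arrs, 1, dtype=dtype, casting=casting)
           ~~~~~~~~~~~~~~~^^^^^^^^^^^^^^^^^^^^^^^^^^^^^^^^^^^^^^^
ValueError: all the input array dimensions except for the concatenation axis must match exactly, but along dimension 0, the array at index 0 has size 400 and the array at index 1 has size 399
```

```bash
python3 - <<'E'
from meas import *
fs=bot.grab_frame("scene");fd=bot.grab_frame("side")
a=crop(fs["frame"][:,:,::-1],195,175,200,200,2);b=cv2.resize(fd["frame"][210:370,240:400,::-1],(400,400))
cv2.imwrite("pics/final.png",np.hstack([a,b]))
E
```

```text
(no output)
```

View pics/final.png

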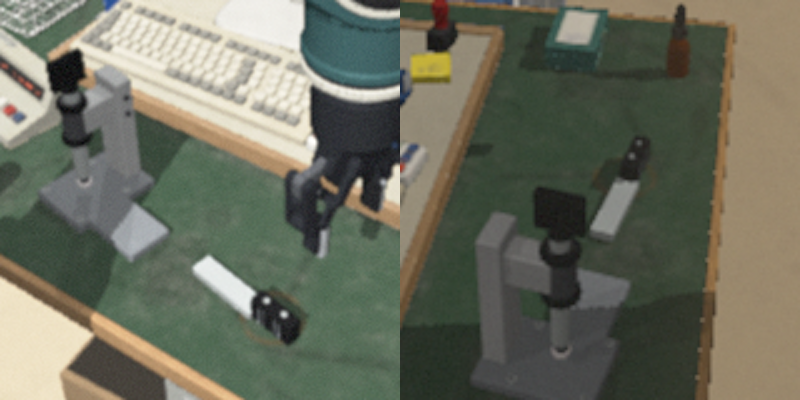

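The last view shows the gauge flat on the desk, clear of the stand. The probe is down with its wing aligned with the stand, and the bottle and slide box stand where they were.

```bash
python3 -c "
from plant import bot
print(bot.finish_job())"
```

```text
the job is handed in; nothing more can be done
None
```

I set the probe on the gauge blade with a light touch, locked it and laid the gauge flat on the desk off the stand, then handed the job in at about 26 s; I did not re-measure the probe height after drawing the gauge out, and the eyepiece was outside the final picture.

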